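Test a returned faucet and restock its parts

ROBOT

A 7-joint arm with a two-finger parallel gripper is mounted at the origin on the work surface. World frame = base frame: x ahead of the robot, y to its left, z up, the work surface at z = 0. Lengths are in m, angles in degrees, forces in N, time in s.
With the tool pointing down it reaches from about 0.425 to 0.875 m from the base axis. Payload 4.7 kg.
Tool frame: the origin (TCP) lies at the centre of the arm's flange, where the gripper is bolted on; the fingertips stand 182 mm ahead of it and the grasp point (between the pads) lies 164 mm ahead of it (env.grip_depth is the distance from the TCP to the grasp point, in m); z points along the fingers, y is the line along which they close (so a half turn about z gives the same grasp; the last joint's range is limited). The gripper opens to 87 mm and grips with 3 to 60 N. Pads are 19 mm wide; open, the fingers measure 117 mm over their backs; the gripper's body (75 mm by 190 mm) begins 51 mm behind the grasp point.
Start: joints at [-69.781, 18.392, -4.016, 83.108, 1.295, 78.541, -3.26], TCP at [0.216, 0.613, 0.405] pointing down, gripper open.
Joint ranges: [-163.93, 163.93], [-17.29, 119.83], [-79.2, 71.16], [3.27, 140.29], [-89.18, 269.18], [5.43, 117.66], [-154.24, 154.24]. Speed limits (degrees/s): [147.25, 147.25, 180, 180, 180, 180, 180].

INTERFACE

Orientations are given as [roll, pitch, yaw] about the fixed x, y, z axes, in that order (R = Rz(yaw) Ry(pitch) Rx(roll)).
In Python, from cell import env gives the robot as it stands. The module is installed in compiled form; this text tells all that it offers.
- The arm moves only by the tool send_rows, never from a script. Its arguments are lists of equal length, an entry for each row: "xyz": the shift along the tool's x, y, z in m, a list of three; "rotation": the turn, a rotation vector about the tool's x, y, z in rad, a list of three; "jaw": the opening, from 0 (shut) to 1 (fully open). A call has 1 to 20 rows; each row shifts and turns the commanded pose from where the row before left it, along the tool's axes as they then stand; what a row does not reach is not made up. A row lasts 1/10 s, in which the tool goes at most 50 mm and 8.59 degrees, less where a joint would pass 70% of its speed; a pose out of reach is approached as far as the arm can. A call is refused whole if a number of a shift passes 0.05 or a number of a turn 0.15, either way. A call with a gripper value outside its range is refused whole. The fingers move at their own pace and stop on an object; "newtons" is the grip in N (left out, the last holds). Time passes only in rows, so rows that do not move let the fingers close. It gives the time, the measured TCP pose, the force, the opening and the grip force at its end, in the units of the state.
- env.get_obs(): the state, without advancing time (a new reading comes with each control period).
- env.read_camera(name): name is "side" or "top"; returns a dict with "image" (400x640x3 uint8, blue, green, red), "fx", "fy", "cx", "cy" (pixels), "R" (3x3) and "t" (3): a world point X has camera coordinates R X + t. Camera axes: x right, y down, z forward; pixel columns grow to the right and rows downward; lengths in m; the calibration is good to about 2 mm. A picture is of the moment at which its call begins. There is no depth.
- env.sign_off(): hands the job in; it is judged then, once.
The state is a dict: "time_s": time; "qpos": joint angles; "joint_velocities": joint speeds; "effort": joint torques, N m; "tool_pos": TCP position; "tool_rot": TCP orientation; "force": force on the tool from outside, world axes, zero at the start; "wrist_torque": the same for the moment, N m; "grip_width": finger opening in m; "grasp_force": force on a finger pad.
Only numpy, scipy, OpenCV 4.12 (cv2) and the standard library are available. Lean on these libraries where they do the work, as an engineer would, in place of code of your own. Each camera call takes 0.05 s, during which the arm holds its last target. There are 200 camera calls.

TASK

Test the returned brass faucet in the blue vise: pull its black sprung knob all the way out to the stop, hold it there for about a second and let it go fully home again, and do this twice. Only then put every loose part of the same return (copper elbow, white shower head, black cabinet pull, brass faucet handle; some may be missing) into the stock bin whose card pictures it, and leave everything else on the bench where it is.

Things in the scene. Friction and masses are not known exactly. Their poses are not given: they have to be found in the camera images.
- vise: blue bench vise, fixed, base 130 x 100 mm, jaws 115 mm high, gripping a brass faucet body (level barrel up to 50 mm thick, axis 150 mm high, front end 46 mm to -x of the origin). Origin: centre of the base's underside; z up. The black knob sticks out of the barrel to -x and pulls out along -x. Below it the vise screw (84 mm high at most) reaches 121 mm to -x
- diverter (a joint): how far the black diverter knob is pulled out, m: 0 fully home, 0.040 at its stop. A spring draws it home by itself: 4.5 N at home rising to 10.5 N at the stop
- knob_grip (a point): centre of the black nylon diverter knob, a round level knob 40 mm long, 38 mm in diameter (43 mm in the last 6 mm at its outer end), moving with it; same axes as the vise, so the knob's length lies along x and it pulls out along -x. At home this point is 83 mm to the -x side of the vise's origin and 150 mm above the bench. Free from above and on both sides
- elbow: copper pipe elbow lying flat, 48 mm thick, 0.2 kg. Origin on the bench at the middle of its 124 x 82 mm outline, z up. Pipe axes 24 mm above the origin: the corner is at x -37, y -18 mm; the long leg (45 to 48 mm thick) runs along +x to x 63, the short leg along +y to y 40. Good grip: across the long leg at x 20 to 30, y -18 mm
- shower: white plastic shower head standing face down, 0.18 kg: round face 86 mm in diameter and 18 mm thick, cone up to 45 mm height, then a neck 34 mm in diameter up to 85 mm height. Origin: centre of the face's underside; z along the neck. Good grip: the neck at 65 to 70 mm height
- pull: black nylon cabinet pull (bow handle) standing on its two feet, 126 mm long (along x), 22 mm wide (y), 42 mm high, 0.08 kg; the bar is 26 to 42 mm above the origin, the feet at x +-50 mm are 20 mm long. Origin: under its middle, level with the feet's undersides
- handle: brass two-wing faucet handle, 0.25 kg: upright round hub 40 mm in diameter and 50 mm high on a round flange 60 mm in diameter and 8 mm thick, with wings along x to 70 mm either side (16 to 21 mm wide, 26 to 47 mm above the origin). Origin: centre of the hub's underside. Good grip: across the hub along y
- bin_elbow: stock bin of the copper elbow: fixed grey open box 120 (x) x 150 (y) x 35 mm high outside, walls and floor 4 mm, on a 3 mm mat; the blue card on its +x rim (reaching 102 mm from the origin) pictures its part: copper L shape. Origin: centre of its underside, 3 mm above the bench; z up. Each part fits with its length along y. The four bins change places
- bin_shower: stock bin of the shower head: fixed grey open box 120 (x) x 150 (y) x 35 mm high outside, walls and floor 4 mm, on a 3 mm mat; the blue card on its +x rim (reaching 102 mm from the origin) pictures its part: white disc. Origin: centre of its underside, 3 mm above the bench; z up. Each part fits with its length along y. The four bins change places
- bin_pull: stock bin of the cabinet pull: fixed grey open box 120 (x) x 150 (y) x 35 mm high outside, walls and floor 4 mm, on a 3 mm mat; the blue card on its +x rim (reaching 102 mm from the origin) pictures its part: black bracket (a bar with two feet). Origin: centre of its underside, 3 mm above the bench; z up. Each part fits with its length along y. The four bins change places
- bin_handle: stock bin of the faucet handle: fixed grey open box 120 (x) x 150 (y) x 35 mm high outside, walls and floor 4 mm, on a 3 mm mat; the blue card on its +x rim (reaching 102 mm from the origin) pictures its part: brass bar with a round middle. Origin: centre of its underside, 3 mm above the bench; z up. Each part fits with its length along y. The four bins change places
- cleaner: bystander, to be left alone: green cleaner bottle, 64 mm thick, 170 mm high; origin at the centre of its underside
- mug: bystander, to be left alone: blue mug, 80 mm thick, 90 mm high; origin at the centre of its underside
- tape: bystander, to be left alone: roll of packing tape lying flat, 90 mm across, 48 mm high; origin at the centre of its underside
- driver: bystander, to be left alone: red screwdriver lying on the bench, about 200 mm long; origin at the centre of its underside
- jar: bystander, to be left alone: clear jar, 70 mm thick, 75 mm high; origin at the centre of its underside
- notes: bystander, to be left alone: yellow pad of notes 100 x 75 x 15 mm; origin at the centre of its underside
There are look-alikes about, which are no part of the job. What is shaped like the handle but purple is not meant.

How it is judged (in metres and radians):
On the way, in this order (a step that is already met when the one before it is completed fails the run):
1. the knob is pulled out to its stop (within 4 mm) and held there, no part yet in its bin (value of joint diverter above 0.036 m and horizontal distance between elbow and bin_elbow above 0.085 m and horizontal distance between shower and bin_shower above 0.085 m and horizontal distance between pull and bin_pull above 0.085 m and horizontal distance between handle and bin_handle above 0.085 m), for 0.5 s.
2. the knob is fully home again (within 4 mm) (value of joint diverter below 0.004 m), for 0.2 s.
3. the knob is pulled out to its stop a second time and held there, no part yet in its bin (all of step 1), for 0.5 s.
4. the knob is fully home a second time (value of joint diverter below 0.004 m), for 0.2 s.
At the end, for the whole second after the job is handed in: The knob is home (within 4 mm) and every part present lies at rest in its own bin: its origin between the bin's walls and less than 60 mm above the bin's underside (value of joint diverter below 0.004 m and x of elbow in the frame of bin_elbow between -0.06 and 0.06 m and y of elbow in the frame of bin_elbow between -0.075 and 0.075 m and z of elbow in the frame of bin_elbow below 0.06 m and linear speed of each of elbow, shower, pull, handle below 0.03 m/s and x of shower in the frame of bin_shower between -0.06 and 0.06 m and y of shower in the frame of bin_shower between -0.075 and 0.075 m and z of shower in the frame of bin_shower below 0.06 m and x of pull in the frame of bin_pull between -0.06 and 0.06 m and y of pull in the frame of bin_pull between -0.075 and 0.075 m and z of pull in the frame of bin_pull below 0.06 m and x of handle in the frame of bin_handle between -0.06 and 0.06 m and y of handle in the frame of bin_handle between -0.075 and 0.075 m and z of handle in the frame of bin_handle below 0.06 m); the robot touches nothing.
It fails at once if something that is not part of the return is moved more than 30 mm (distance of any of cleaner, mug, tape, driver, jar, notes from where it was at the start of the episode above 0.03 m).
Of elbow, shower, pull, handle only 2 to 4 are there at a start; the rules pass over those that are not, and their reading is None.
At some moment in a run one of elbow, shower, pull, handle may be knocked a few centimetres aside while the robot is not near it.
Once in a run the grip may slacken for a moment while it holds something.
It also fails if it takes over 210 s, if anything falls off the work surface, if the arm or the gripper's body presses on something with over 40 N, if the wrist force passes 120 N, or if a joint passes its speed limit or range.

## Working session

There is one attempt and no reset: what is moved stays moved. The work goes in short steps, Python scripts to look and compute and a tool call to move; the robot and the scene stay as the last step left them, time stands still between calls to the robot, and variables do not carry over. Pictures are saved under pics/ and viewed, at most 14 in all, crops included, and the job is handed in when it is done.

Besides the shell and the picture viewer there is one more tool, called after "Request:" as name(argument=value, ...), one argument or row to a line, values as JSON. send_rows: Moves the arm, as the interface text tells. Its arguments: {"type":"object","properties":{"xyz":{"type":"array"},"rotation":{"type":"array"},"jaw":{"type":"array"},"newtons":{"type":"number"}},"required":["xyz","rotation","jaw"]}

```bash
mkdir -p pics; cat > h.py <<'E'
import numpy as np, cv2
from cell import env
from scipy.spatial.transform import Rotation as Ro
def snap(n,tag):
    c=env.read_camera(n); cv2.imwrite(f'pics/{tag}.png',c['image']); return c
def ray(c,u,v):
    R=np.array(c['R']);t=np.array(c['t']).ravel()
    d=R.T@np.array([(u-c['cx'])/c['fx'],(v-c['cy'])/c['fy'],1]); return -R.T@t,d
def atz(c,u,v,z):
    o,d=ray(c,u,v); return o+d*(z-o[2])/d[2]
def proj(c,X):
    p=np.array(c['R'])@np.array(X,float)+np.array(c['t']).ravel(); return np.array([c['fx']*p[0]/p[2]+c['cx'],c['fy']*p[1]/p[2]+c['cy']])
def tri(c1,p1,c2,p2):
    A=[];b=[]
    for c,p in((c1,p1),(c2,p2)):
        o,d=ray(c,*p);d=d/np.linalg.norm(d);P=np.eye(3)-np.outer(d,d);A.append(P);b.append(P@o)
    return np.linalg.lstsq(np.vstack(A),np.hstack(b),rcond=None)[0]
E
python3 - <<'E'
from h import *
o=env.get_obs();print(o['time_s'],o['tool_pos'],o['tool_rot'],o['grip_width'],o['force'],env.grip_depth)
import pickle
C={}
for n in('top','side'):
    c=snap(n,n+'0');C[n]=c;o,_=ray(c,0,0);print(n,o,c['fx'],np.round(c['R'],2).tolist())
    big=cv2.resize(c['image'],(800,500),interpolation=cv2.INTER_CUBIC);cv2.imwrite(f'pics/{n}0b.png',big)
pickle.dump(C,open('c0.pkl','wb'))
E
```

```text
0.0 [0.21601173 0.612847   0.40364958] [-1.79890414e+02  8.36362194e-03  1.60589276e+02] 0.08719751374274812 [-0.18605674 -0.00975355 -0.40302427] 0.1635
top [0.18724596 0.0373673  1.61478339] 497.4036746417704 [[0.08, -1.0, 0.0], [-0.98, -0.08, -0.2], [0.2, 0.01, -0.98]]
side [-0.37655525 -0.74830393  1.00793201] 478.92791914114923 [[0.68, -0.73, 0.0], [-0.44, -0.42, -0.79], [0.58, 0.54, -0.61]]
```

View pics/top0b.png

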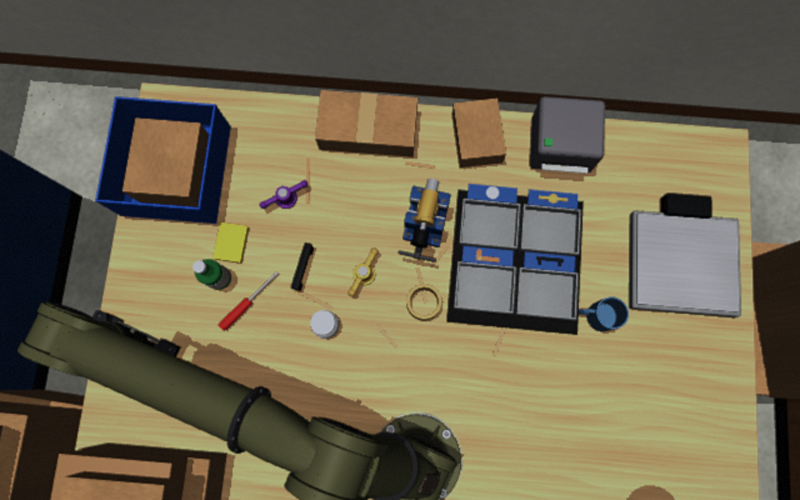

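View pics/side0b.png

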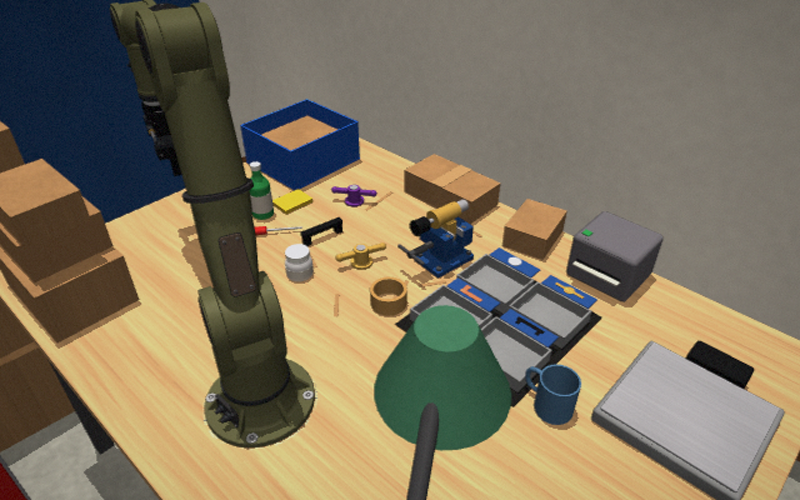

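The candidates in the top view (800x500 scale):
- **Handle:** the brass one at (364,272) is the target. The purple one at (286,195) is a look-alike.
- **Pull:** black bow at (302,267).
- **Round white object:** at (324,323). The side view shows a jar with a lid, not a shower head.
- **Vise knob:** (421,232).
- **Bins:** handle card at (553,200) with its bin at (552,230). Pull card at (549,262) with its bin at (548,293).

Neither the elbow nor the shower head is visible so far, though the arm could be hiding one.

```bash
python3 - <<'E'
import pickle,cv2
C=pickle.load(open('c0.pkl','rb'))
a=C['top']['image'][140:280,220:480];cv2.imwrite('pics/t1.png',cv2.resize(a,None,fx=3,fy=3,interpolation=cv2.INTER_CUBIC))
a=C['side']['image'][140:330,230:490];cv2.imwrite('pics/s1.png',cv2.resize(a,None,fx=3,fy=3,interpolation=cv2.INTER_CUBIC))
E
```

```text
(no output)
```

View pics/t1.png

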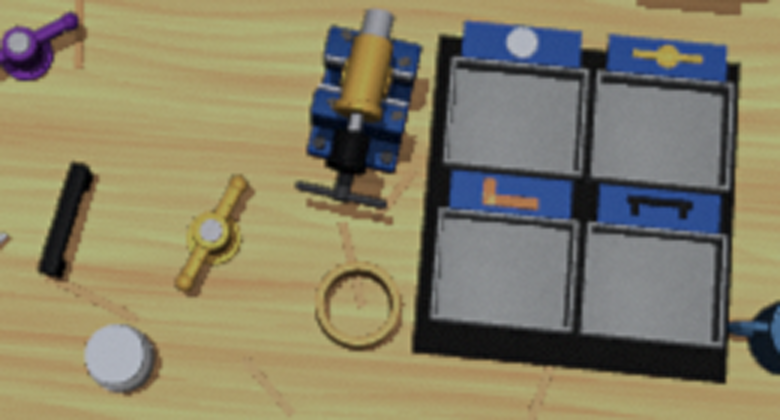

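View pics/s1.png

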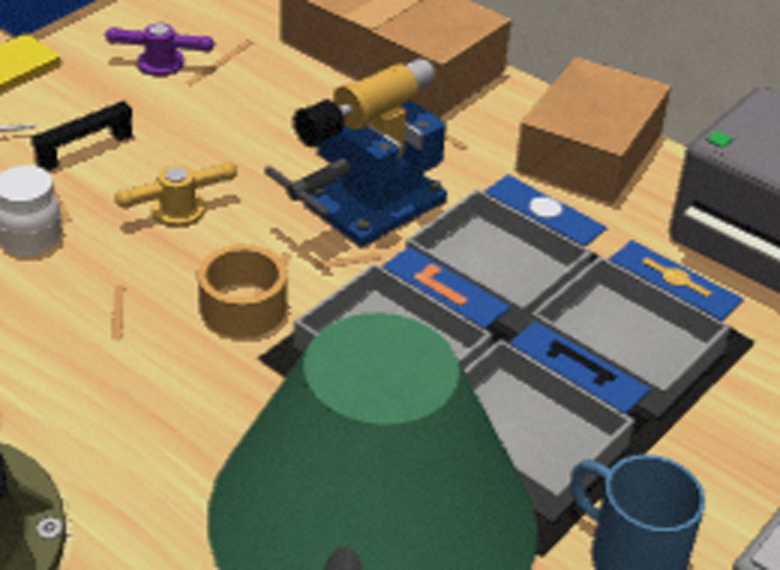

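Both crops are clear. Top crop: hub top (210,230), wings (240,182) and (185,285), pull ends (79,168) and (51,270), knob (350,150). Side crop: hub top (176,174), pull ends (128,108) and (38,140), knob (320,121). The white object is a jar.

```bash
python3 - <<'E'
from h import *
import pickle
C=pickle.load(open('c0.pkl','rb'));T,S=C['top'],C['side']
t=lambda u,v:(220+u/3,140+v/3)
s=lambda u,v:(230+u/3,140+v/3)
for n,a,b in[('hubtop',(210,230),(176,174)),('wingfar',(239,181),(233,170)),('wingnear',(185,285),(121,198)),('pullfar',(80,168),(126,108)),('pullnear',(51,270),(40,141)),('knob outerface',(348,168),(313,122)),('barrel front',(360,105),(356,106)),('barrel back',(376,32),(410,78)),('jar lid',(118,355),(27,185)),('pullbin +x-y rim',(725,234),(632,425)),('handlebin +x-y',(734,82),(727,330)),('handlebin +x+y',(597,74),(602,257))]:
    X=tri(T,t(*a),S,s(*b));print(n,X.round(3),(proj(T,X)-t(*a)).round(1),(proj(S,X)-s(*b)).round(1))
for n,P in[('pullbin',[(588,222),(725,236),(722,346),(580,332)]),('handlebin',[(596,72),(735,82),(728,190),(592,175)])]:
    Q=np.array([atz(T,*t(*p),0.038) for p in P]);print(n,Q.round(3).tolist(),Q.mean(0))
E
```

```text
hubtop [0.453 0.17  0.048] [ 0.1 -0.1] [-0.1  0. ]
wingfar [0.513 0.144 0.033] [ 0.4 -0.4] [-0.6  0.1]
wingnear [0.393 0.192 0.038] [-0.1  0.1] [ 0.1 -0. ]
pullfar [0.513 0.318 0.034] [ 0.2 -0.2] [-0.3  0. ]
pullnear [0.398 0.335 0.039] [ 0.2 -0.2] [-0.2  0. ]
knob outerface [0.511 0.028 0.157] [ 0.7 -0.7] [-1.   0.2]
barrel front [0.577 0.023 0.146] [-0.  0.] [ 0. -0.]
barrel back [0.655 0.013 0.148] [-0.2  0.1] [ 0.2 -0. ]
jar lid [0.312 0.249 0.071] [ 0.4 -0.4] [-0.5  0.1]
pullbin +x-y rim [ 0.497 -0.381  0.029] [-0.3  0.2] [ 0.5 -0.1]
handlebin +x-y [ 0.666 -0.384  0.032] [-0.7  0.5] [ 1.  -0.2]
handlebin +x+y [ 0.665 -0.237  0.037] [ 0.5 -0.4] [-0.6  0.1]
pullbin [[0.497, -0.233, 0.038], [0.494, -0.38, 0.038], [0.376, -0.38, 0.038], [0.378, -0.23, 0.038]] [ 0.43619183 -0.30558838  0.038     ]
handlebin [[0.665, -0.234, 0.038], [0.666, -0.386, 0.038], [0.545, -0.382, 0.038], [0.549, -0.235, 0.038]] [ 0.60622273 -0.30901904  0.038     ]
```

```bash
cat >> h.py <<'E'
def go(x,y,z,yaw):
    """grasp point target -> tool-frame shift (before turning) and turn about tool z"""
    o=env.get_obs();p=np.array(o['tool_pos']);R=Ro.from_euler('xyz',o['tool_rot'],degrees=True)
    d=np.array([x,y,z+env.grip_depth])-p
    tz=(R.inv()*Ro.from_euler('xyz',[180,0,yaw],degrees=True)).as_rotvec()
    print('shift',R.inv().apply(d).round(4),'norm',np.linalg.norm(d).round(3),'turn',tz.round(3),'gp',(p+R.apply([0,0,env.grip_depth])).round(4),'t',o['time_s'],'w',round(o['grip_width'],4),'f',np.round(o['force'],1))
E
python3 -c "
from h import *
go(.535,.026,.24,173.5)"
```

```text
shift [-0.4959 -0.4475  0.0011] norm 0.668 turn [-0.002 -0.    -0.225] gp [0.2159 0.6126 0.2402] t 0.1 w 0.0868 f [-0.2  0.1 -1.3]
```

Request:
send_rows(
  xyz=[
    [-0.014,-0.0124,0],
    [-0.0276,-0.0249,0],
    [-0.0276,-0.0249,0],
    [-0.0276,-0.0249,0],
    [-0.0276,-0.0249,0],
    [-0.0276,-0.0249,0],
    [-0.0276,-0.0249,0],
    [-0.0276,-0.0249,0],
    [-0.0276,-0.0249,0],
    [-0.0276,-0.0249,0],
    [-0.0276,-0.0249,0],
    [-0.0276,-0.0249,0],
    [-0.0276,-0.0249,0],
    [-0.0276,-0.0249,0],
    [-0.0276,-0.0249,0],
    [-0.0276,-0.0249,0],
    [-0.0276,-0.0249,0],
    [-0.0276,-0.0249,0],
    [-0.014,-0.0124,0],
    [0,0,0],
  ],
  rotation=[
    [0,0,0],
    [0,0,0],
    [0,0,0],
    [0,0,0],
    [0,0,0],
    [0,0,0],
    [0,0,0],
    [0,0,0],
    [0,0,0],
    [0,0,0],
    [0,0,0],
    [0,0,0],
    [0,0,0],
    [0,0,0],
    [0,0,0],
    [0,0,0],
    [0,0,0],
    [0,0,0],
    [0,0,-0.1125],
    [0,0,-0.1125],
  ],
  jaw=[1,1,1,1,1,1,1,1,1,1,1,1,1,1,1,1,1,1,1,1],
)

```text
time_s: 2.1
tool_pos: [0.5368, 0.0214, 0.4044]
tool_rot: [-179.9, 0.0, 173.4]
force: [0.8, -0.0, -0.1]
grip_width: 0.087
grasp_force: 0.0
```

```bash
python3 - <<'E'
from h import *
go(.535,.026,.24,173.5)
T=snap('top','t2');S=snap('side','s2')
import pickle;pickle.dump((T,S),open('c1.pkl','wb'))
b=cv2.resize(S['image'][130:290,250:410],(520,520),interpolation=cv2.INTER_CUBIC)
a=cv2.resize(T['image'],(800,500))
print(proj(S,(.535,.026,.15)),proj(T,(.535,.026,.15)))
cv2.imwrite('pics/t2b.png',a);cv2.imwrite('pics/s2c.png',b)
E
```

```text
shift [0.0023 0.0043 0.0009] norm 0.005 turn [-0.002  0.    -0.002] gp [0.5368 0.0211 0.2409] t 2.1 w 0.087 f [ 0.8 -0.  -0.1]
[338.98261237 179.66848552] [337.8366109  188.12318436]
```

View pics/t2b.png

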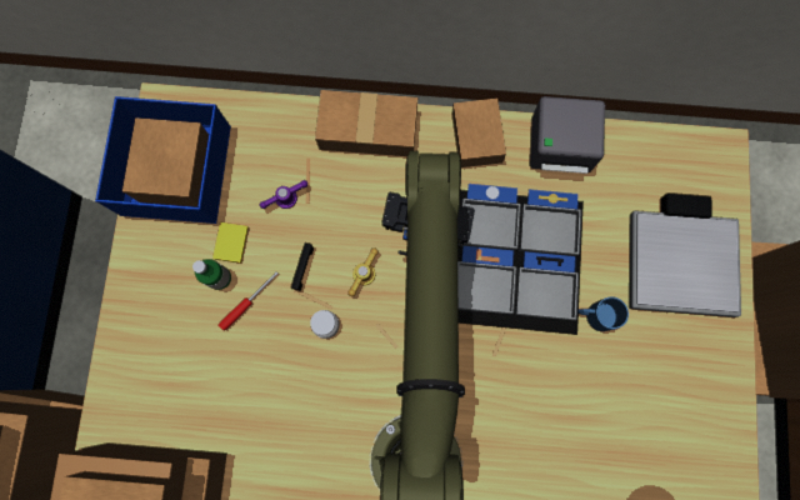

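View pics/s2c.png

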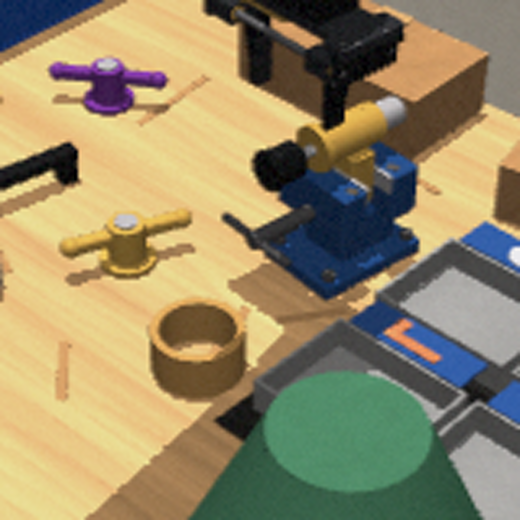

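The freed area shows no elbow or shower head, so only the handle and the pull are present. In the side crop the knob centre is about (281,164) and it is unobstructed.

```bash
python3 - <<'E'
from h import *
import pickle
C=pickle.load(open('c0.pkl','rb'));T,S=C['top'],C['side'];T1,S1=pickle.load(open('c1.pkl','rb'))
s=lambda u,v:(250+u/3.25,130+v/3.25); t=lambda u,v:(220+u/3,140+v/3)
print(tri(T,t(350,150),S1,s(281,164)))
# silhouette of knob: dark pixels
for n,c,(u0,v0,u1,v1) in(('T',T,(322,178,352,200)),('S',S1,(322,165,350,195))):
    g=c['image'][v0:v1,u0:u1].max(2);m=(g<45).astype(np.uint8)
    k,l,st,ce=cv2.connectedComponentsWithStats(m)
    i=1+st[1:,4].argmax();print(n,st[i],ce[i]+[u0,v0], st[i,:2]+[u0,v0])
    if n=='T':a=ce[i]+[u0,v0]
    else:b=ce[i]+[u0,v0]
X=tri(T,a,S1,b);print(X,proj(T,X)-a,proj(S1,X)-b)
# model silhouettes
for x in(.525,.53,.535):
  for ya in(-7,):
    ax=np.array([np.cos(np.radians(ya)),np.sin(np.radians(ya)),0]);n=np.array([-ax[1],ax[0],0])
    P=[np.array([x,.026,.15])+ax*s_+r*(n*np.cos(q)+np.array([0,0,1])*np.sin(q)) for s_,r in((-.02,.0215),(-.014,.0215),(-.014,.019),(.02,.019)) for q in np.arange(0,6.28,.3)]
    for nm,c in(('T',T),('S',S1)):
        Q=np.array([proj(c,p) for p in P]);print(x,nm,Q.min(0).round(1),Q.max(0).round(1))
E
```

```text
[0.52857652 0.02958151 0.14879132]
T [  2   0  28  22 278] [336.84532374 187.78417266] [324 178]
S [  6   9  17  15 169] [335.99408284 180.65680473] [328 174]
[0.53380818 0.03171784 0.14504936] [-0.96055219  0.94295811] [ 1.29977085 -0.25951593]
0.525 T [329.3 183.1] [345.  199.7]
0.525 S [327.3 172.9] [345.8 190.1]
0.53 T [329.4 181.5] [345.1 198.1]
0.53 S [328.4 172.2] [346.9 189.3]
0.535 T [329.5 179.9] [345.3 196.5]
0.535 S [329.5 171.6] [348.  188.6]
```

```bash
python3 -c "
from h import *
go(.530,.028,.150,173.4)"
```

```text
shift [0.0064 0.0028 0.0908] norm 0.091 turn [-0.    -0.001  0.   ] gp [0.5359 0.0244 0.2408] t 2.2 w 0.0869 f [ 0.7 -0.1 -0.2]
```

Request:
send_rows(
  xyz=[
    [0.003,0.0014,0.01],
    [0.003,0.0014,0.02],
    [0,0,0.02],
    [0,0,0.02],
    [0,0,0.015],
    [0,0,0.006],
    [0,0,0],
  ],
  rotation=[
    [0,0,0],
    [0,0,0],
    [0,0,0],
    [0,0,0],
    [0,0,0],
    [0,0,0],
    [0,0,0],
  ],
  jaw=[1,1,1,1,1,1,1],
)

```text
time_s: 2.9
tool_pos: [0.5297, 0.0293, 0.3126]
tool_rot: [-180.0, -0.1, 173.5]
force: [-0.0, 0.5, -0.2]
grip_width: 0.0871
grasp_force: 0.0
```

```bash
python3 - <<'E'
from h import *
go(.530,.028,.150,173.4)
S=snap('side','s3')
cv2.imwrite('pics/s3c.png',cv2.resize(S['image'][130:230,290:390],(500,500),interpolation=cv2.INTER_CUBIC))
E
```

```text
shift [-0.0005 -0.0013 -0.0009] norm 0.002 turn [-0.001 -0.002  0.001] gp [0.5293 0.0293 0.1491] t 2.9 w 0.0871 f [-0.   0.5 -0.2]
```

View pics/s3c.png

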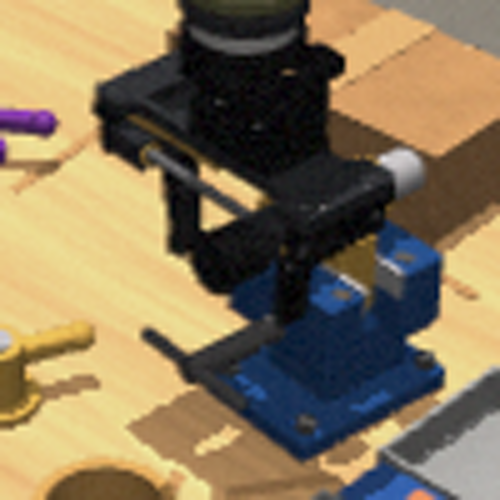

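The knob at (230,255) sits between the left finger (180,210) and the right finger (290,280). Closing.

Request:
send_rows(
  xyz=[
    [0,0,0],
    [0,0,0],
    [0,0,0],
    [0,0,0],
    [0,0,0],
    [0,0,0],
    [0,0,0],
    [0,0,0],
  ],
  rotation=[
    [0,0,0],
    [0,0,0],
    [0,0,0],
    [0,0,0],
    [0,0,0],
    [0,0,0],
    [0,0,0],
    [0,0,0],
  ],
  jaw=[0.3,0.3,0.3,0.3,0.3,0.3,0.3,0.3],
  newtons=45,
)

```text
time_s: 3.75
tool_pos: [0.5308, 0.0328, 0.3138]
tool_rot: [179.6, 0.1, 173.6]
force: [2.6, 9.9, -2.2]
grip_width: 0.0372
grasp_force: 44.9
```

Request:
send_rows(
  xyz=[
    [0,0.003,0],
    [0,0.002,0],
    [0.005,0,0],
    [0.008,0,0],
    [0.008,0,0],
    [0.008,0,0],
    [0.007,0,0],
    [0.004,0,0],
    [0.002,0,0],
    [0,0,0],
  ],
  rotation=[
    [0,0,0],
    [0,0,0],
    [0,0,0],
    [0,0,0],
    [0,0,0],
    [0,0,0],
    [0,0,0],
    [0,0,0],
    [0,0,0],
    [0,0,0],
  ],
  jaw=[0.3,0.3,0.3,0.3,0.3,0.3,0.3,0.3,0.3,0.3],
)

```text
time_s: 4.75
tool_pos: [0.4908, 0.0392, 0.3139]
tool_rot: [179.8, 0.4, 173.5]
force: [10.8, 4.3, -10.4]
grip_width: 0.0376
grasp_force: 44.9
```

Request:
send_rows(
  xyz=[
    [0.002,0,0],
    [0.002,0,0],
    [0.0,0.001,0.0],
    [0,0,0],
    [0,0,0],
    [0,0,0],
    [0,0,0],
    [0,0,0],
    [0,0,0],
    [0,0,0],
  ],
  rotation=[
    [0,0,0],
    [0,0,0],
    [0,0,0],
    [0,0,0],
    [0,0,0],
    [0,0,0],
    [0,0,0],
    [0,0,0],
    [0,0,0],
    [0,0,0],
  ],
  jaw=[0.3,0.3,0.3,0.3,0.3,0.3,0.3,0.3,0.3,0.3],
)

```text
time_s: 5.75
tool_pos: [0.4889, 0.0396, 0.3139]
tool_rot: [179.9, 0.8, 173.4]
force: [20.0, 2.4, -17.5]
grip_width: 0.0371
grasp_force: 44.9
```

```bash
python3 - <<'E'
from h import *
go(.530,.033,.150,173.5)
S=snap('side','s4')
cv2.imwrite('pics/s4c.png',cv2.resize(S['image'][130:230,290:390],(500,500),interpolation=cv2.INTER_CUBIC))
E
```

```text
shift [-0.0416 -0.0019  0.001 ] norm 0.042 turn [ 0.002  0.014 -0.001] gp [0.4913 0.0397 0.1505] t 5.75 w 0.0371 f [ 20.    2.4 -17.5]
```

View pics/s4c.png

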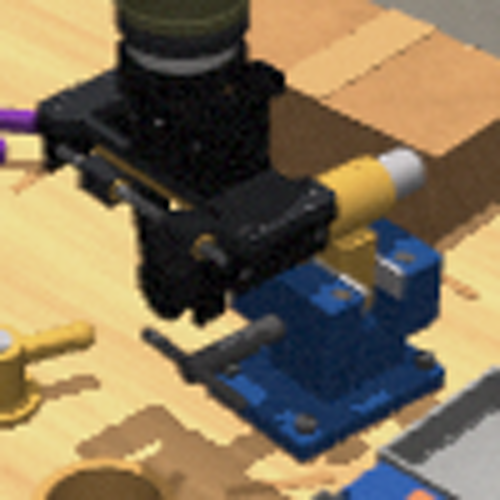

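At the stop: the force jumped from 11 to 20 N at 40 mm of travel, and the jaw in the crop at (180,290) still holds the knob. Going back and releasing.

Request:
send_rows(
  xyz=[
    [-0.006,0,0],
    [-0.008,0,0],
    [-0.008,0,0],
    [-0.008,0,0],
    [-0.008,0,0],
    [-0.006,0,0],
    [-0.002,0,0],
    [0,0,0],
    [0,0,0],
    [0,0,0],
    [0,0,0],
    [0,0,0],
    [0,0,0],
    [0,0,0],
    [0,0,0],
  ],
  rotation=[
    [0,0,0],
    [0,0,0],
    [0,0,0],
    [0,0,0],
    [0,0,0],
    [0,0,0],
    [0,0,0],
    [0,0,0],
    [0,0,0],
    [0,0,0],
    [0,0,0],
    [0,0,0],
    [0,0,0],
    [0,0,0],
    [0,0,0],
  ],
  jaw=[0.3,0.3,0.3,0.3,0.3,0.3,0.3,0.3,0.8,0.8,0.8,0.8,0.8,0.8,0.8],
)

```text
time_s: 7.3
tool_pos: [0.5311, 0.0346, 0.3138]
tool_rot: [180.0, -0.0, 173.5]
force: [1.0, -0.2, 1.1]
grip_width: 0.0691
grasp_force: 0.0
```

```bash
python3 - <<'E'
from h import *
go(.530,.0335,.150,173.5)
S=snap('side','s5')
cv2.imwrite('pics/s5c.png',cv2.resize(S['image'][130:230,290:390],(500,500),interpolation=cv2.INTER_CUBIC))
E
```

```text
shift [ 0.0009 -0.0013  0.0003] norm 0.002 turn [ 0. -0. -0.] gp [0.5311 0.0347 0.1503] t 7.3 w 0.0691 f [ 1.  -0.2  1.1]
```

View pics/s5c.png

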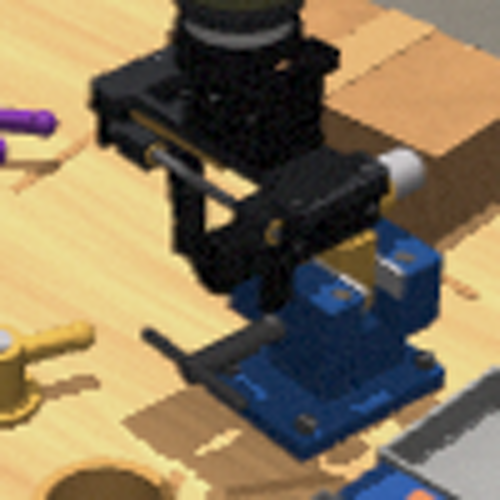

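The fingers are open and the knob is home, with its face at about (225,262) as at first. Second cycle.

Request:
send_rows(
  xyz=[
    [0,0,0],
    [0,0,0],
    [0,0,0],
    [0,0,0],
    [0,0,0],
    [0.005,0,0],
    [0.008,0,0],
    [0.008,0,0],
    [0.008,0,0],
    [0.007,0,0],
    [0.005,0,0],
    [0.003,0,0],
    [0.002,0,0],
    [0,0,0],
    [0,0,0],
    [0,0,0],
    [0,0,0],
    [0,0,0],
    [0,0,0],
    [0,0,0],
  ],
  rotation=[
    [0,0,0],
    [0,0,0],
    [0,0,0],
    [0,0,0],
    [0,0,0],
    [0,0,0],
    [0,0,0],
    [0,0,0],
    [0,0,0],
    [0,0,0],
    [0,0,0],
    [0,0,0],
    [0,0,0],
    [0,0,0],
    [0,0,0],
    [0,0,0],
    [0,0,0],
    [0,0,0],
    [0,0,0],
    [0,0,0],
  ],
  jaw=[0.3,0.3,0.3,0.3,0.3,0.3,0.3,0.3,0.3,0.3,0.3,0.3,0.3,0.3,0.3,0.3,0.3,0.3,0.3,0.3],
  newtons=45,
)

```text
time_s: 9.35
tool_pos: [0.4889, 0.0397, 0.3139]
tool_rot: [179.9, 0.8, 173.5]
force: [20.1, -0.4, -17.2]
grip_width: 0.0368
grasp_force: 44.9
```

Request:
send_rows(
  xyz=[
    [0,0,0],
    [0,0,0],
    [0,0,0],
    [0,0,0],
    [-0.006,0,0],
    [-0.008,0,0],
    [-0.008,0,0],
    [-0.008,0,0],
    [-0.008,0,0],
    [-0.006,0,0],
    [-0.002,0,0],
    [0,0,0],
    [0,0,0],
    [0,0,0],
    [0,0,0],
    [0,0,0],
    [0,0,0],
    [0,0,0],
    [0,0,0],
  ],
  rotation=[
    [0,0,0],
    [0,0,0],
    [0,0,0],
    [0,0,0],
    [0,0,0],
    [0,0,0],
    [0,0,0],
    [0,0,0],
    [0,0,0],
    [0,0,0],
    [0,0,0],
    [0,0,0],
    [0,0,0],
    [0,0,0],
    [0,0,0],
    [0,0,0],
    [0,0,0],
    [0,0,0],
    [0,0,0],
  ],
  jaw=[0.3,0.3,0.3,0.3,0.3,0.3,0.3,0.3,0.3,0.3,0.3,0.3,1,1,1,1,1,1,1],
)

```text
time_s: 11.25
tool_pos: [0.5311, 0.0347, 0.3138]
tool_rot: [180.0, -0.0, 173.5]
force: [0.2, 0.5, -0.1]
grip_width: 0.083
grasp_force: 0.0
```

```bash
python3 -c "
from h import *
go(.46,.17,.25,158.2)"
```

```text
shift [ 0.086   0.1264 -0.0997] norm 0.183 turn [ 0.    -0.     0.267] gp [0.5311 0.0347 0.1503] t 11.25 w 0.083 f [ 0.2  0.5 -0.1]
```

Request:
send_rows(
  xyz=[
    [0,0,-0.015],
    [0,0,-0.03],
    [0,0,-0.03],
    [0,0,-0.015],
    [0.02,0.03,-0.01],
    [0.03,0.04,0],
    [0.026,0.04,0],
    [0.01,0.0164,0],
    [0,0,0],
  ],
  rotation=[
    [0,0,0],
    [0,0,0],
    [0,0,0],
    [0,0,0],
    [0,0,0],
    [0,0,0],
    [0,0,0.09],
    [0,0,0.09],
    [0,0,0.087],
  ],
  jaw=[1,1,1,1,1,1,1,1,1],
)

```text
time_s: 12.15
tool_pos: [0.4597, 0.1746, 0.4132]
tool_rot: [180.0, -0.1, 158.4]
force: [0.9, -0.2, -0.1]
grip_width: 0.0869
grasp_force: 0.0
```

```bash
python3 - <<'E'
from h import *
go(.453,.17,.034,158.2)
S=snap('side','s6')
cv2.imwrite('pics/s6c.png',cv2.resize(S['image'][110:230,220:380],(800,600),interpolation=cv2.INTER_CUBIC))
E
```

```text
shift [ 0.0042 -0.0068  0.2157] norm 0.216 turn [ 0.    -0.001  0.003] gp [0.4595 0.1747 0.2497] t 12.15 w 0.0869 f [ 0.9 -0.2 -0.1]
```

View pics/s6c.png

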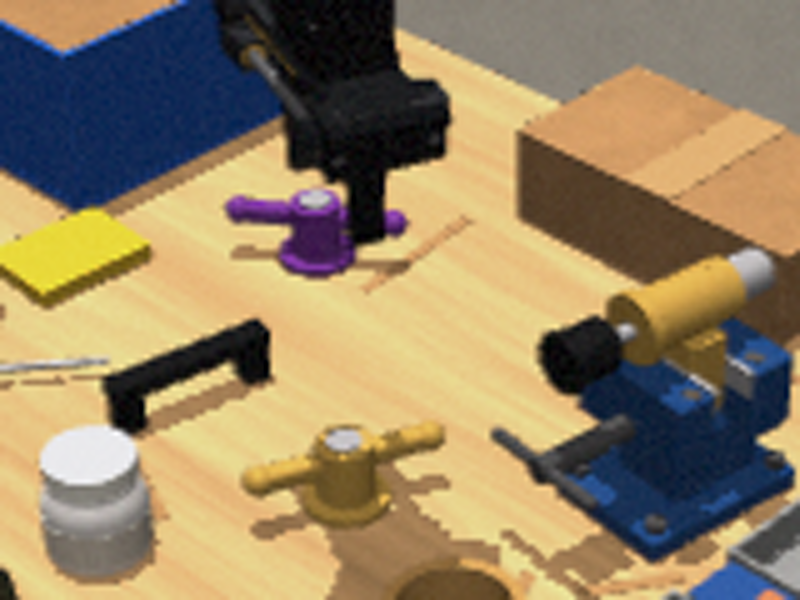

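The knob is home, and the handle is unmoved with its hub top at (345,440), which is (289,198) full frame, as before. Descending.

Request:
send_rows(
  xyz=[
    [0.004,-0.006,0.015],
    [0,0,0.03],
    [0,0,0.04],
    [0,0,0.04],
    [0,0,0.04],
    [0,0,0.03],
    [0,0,0.014],
    [0,0,0.006],
    [0,0,0],
    [0,0,0],
    [0,0,0],
    [0,0,0],
    [0,0,0],
    [0,0,0],
    [0,0,0],
    [0,0,0],
  ],
  rotation=[
    [0,0,0],
    [0,0,0],
    [0,0,0],
    [0,0,0],
    [0,0,0],
    [0,0,0],
    [0,0,0],
    [0,0,0],
    [0,0,0],
    [0,0,0],
    [0,0,0],
    [0,0,0],
    [0,0,0],
    [0,0,0],
    [0,0,0],
    [0,0,0],
  ],
  jaw=[1,1,1,1,1,1,1,1,1,0.3,0.3,0.3,0.3,0.3,0.3,0.3],
  newtons=35,
)

```text
time_s: 13.8
tool_pos: [0.4559, 0.167, 0.199]
tool_rot: [179.9, 0.0, 158.2]
force: [0.4, 1.5, 1.0]
grip_width: 0.0394
grasp_force: 35.3
```

```bash
python3 -c "
from h import *
go(.606,-.309,.22,90)"
```

```text
shift [-0.3163 -0.386  -0.1848] norm 0.532 turn [ 1.00e-03 -0.00e+00  1.19e+00] gp [0.4561 0.1672 0.0355] t 13.8 w 0.0394 f [0.4 1.5 1. ]
```

Request:
send_rows(
  xyz=[
    [0,0,-0.01],
    [0,0,-0.025],
    [0,0,-0.035],
    [0,0,-0.04],
    [0,0,-0.04],
    [0,0,-0.035],
    [-0.01,-0.012,-0.02],
    [-0.0263,-0.032,-0.01],
    [-0.028,-0.034,0],
    [-0.028,-0.034,0],
    [-0.028,-0.034,0],
    [-0.028,-0.034,0],
    [-0.028,-0.034,0],
    [-0.028,-0.034,0],
    [-0.028,-0.034,0],
    [-0.028,-0.034,0],
    [-0.028,-0.034,0],
    [-0.018,-0.024,0],
    [-0.01,-0.014,0],
  ],
  rotation=[
    [0,0,0],
    [0,0,0],
    [0,0,0],
    [0,0,0],
    [0,0,0],
    [0,0,0],
    [0,0,0],
    [0,0,0],
    [0,0,0],
    [0,0,0],
    [0,0,0],
    [0,0,0],
    [0,0,0],
    [0,0,0],
    [0,0,0],
    [0,0,0],
    [0,0,0],
    [0,0,0],
    [0,0,0],
  ],
  jaw=[0.3,0.3,0.3,0.3,0.3,0.3,0.3,0.3,0.3,0.3,0.3,0.3,0.3,0.3,0.3,0.3,0.3,0.3,0.3],
)

```text
time_s: 15.7
tool_pos: [0.6042, -0.3145, 0.413]
tool_rot: [-179.9, -0.1, 158.0]
force: [0.0, 0.3, -1.9]
grip_width: 0.0393
grasp_force: 35.0
```

Request:
send_rows(
  xyz=[
    [0,0,0],
    [0,0,0],
    [0,0,0],
    [0,0,0],
    [0,0,0],
    [0,0,0],
    [0,0,0],
    [0,0,0],
    [0,0,0],
    [0,0,0],
  ],
  rotation=[
    [0,0,0.1],
    [0,0,0.14],
    [0,0,0.14],
    [0,0,0.14],
    [0,0,0.14],
    [0,0,0.14],
    [0,0,0.14],
    [0,0,0.14],
    [0,0,0.11],
    [0,0,0],
  ],
  jaw=[0.3,0.3,0.3,0.3,0.3,0.3,0.3,0.3,0.3,0.3],
)

```text
time_s: 16.7
tool_pos: [0.6049, -0.3109, 0.4133]
tool_rot: [-179.9, -0.0, 90.0]
force: [-0.9, -0.1, -2.7]
grip_width: 0.0393
grasp_force: 35.0
```

```bash
python3 - <<'E'
from h import *
go(.605,-.309,.045,90)
S=snap('side','s7');T=snap('top','t7')
a=cv2.resize(S['image'][120:290,330:500],(400,400));b=cv2.resize(T['image'][130:270,340:480],(400,400))
cv2.imwrite('pics/x7.png',np.hstack([a,b]))
E
```

```text
shift [0.0018 0.0005 0.2048] norm 0.205 turn [-0.002 -0.001 -0.   ] gp [ 0.6046 -0.3108  0.2498] t 16.7 w 0.0393 f [-0.9 -0.1 -2.7]
```

View pics/x7.png

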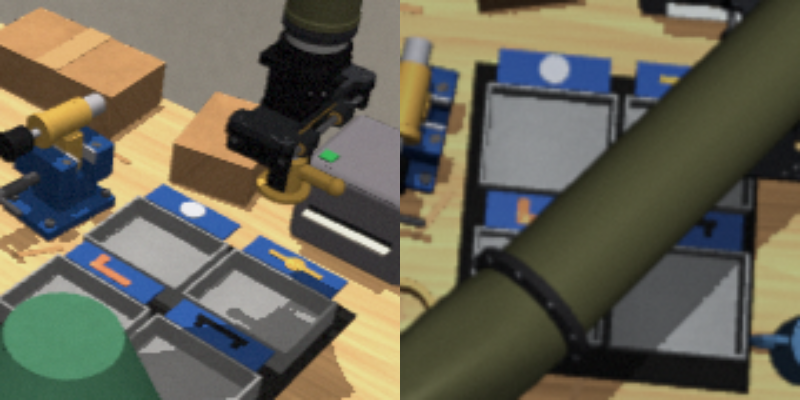

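The handle is in the grip with its wings along y, over its own bin (brass card at (293,260)). Lowering.

Request:
send_rows(
  xyz=[
    [-0.002,0,0.015],
    [0,0,0.03],
    [0,0,0.035],
    [0,0,0.035],
    [0,0,0.03],
    [0,0,0.02],
    [0,0,0.015],
    [0,0,0.01],
    [0,0,0.006],
    [0,0,0.003],
    [0,0,0],
  ],
  rotation=[
    [0,0,0],
    [0,0,0],
    [0,0,0],
    [0,0,0],
    [0,0,0],
    [0,0,0],
    [0,0,0],
    [0,0,0],
    [0,0,0],
    [0,0,0],
    [0,0,0],
  ],
  jaw=[0.3,0.3,0.3,0.3,0.3,0.3,0.3,0.3,0.3,0.3,0.3],
)

```text
time_s: 17.9
tool_pos: [0.6053, -0.3134, 0.2151]
tool_rot: [180.0, 0.0, 90.0]
force: [-0.4, -0.2, -2.4]
grip_width: 0.039
grasp_force: 35.0
```

Request:
send_rows(
  xyz=[
    [0,0,0.003],
    [0,0,0.003],
    [0,0,0],
  ],
  rotation=[
    [0,0,0],
    [0,0,0],
    [0,0,0],
  ],
  jaw=[0.3,0.3,0.3],
)

```text
time_s: 18.2
tool_pos: [0.6051, -0.3131, 0.2086]
tool_rot: [-180.0, -0.0, 90.0]
force: [-0.2, -0.4, -3.7]
grip_width: 0.0389
grasp_force: 35.0
```

Request:
send_rows(
  xyz=[
    [0,0,0],
    [0,0,0],
    [0,0,0],
    [0,0,0],
    [0,0,-0.01],
    [0,0,-0.02],
    [0,0,-0.03],
    [0,0,-0.04],
    [0,0,-0.04],
    [0,0,-0.04],
    [0,0,-0.02],
  ],
  rotation=[
    [0,0,0],
    [0,0,0],
    [0,0,0],
    [0,0,0],
    [0,0,0],
    [0,0,0],
    [0,0,0],
    [0,0,0],
    [0,0,0],
    [0,0,0],
    [0,0,0],
  ],
  jaw=[0.66,0.66,0.66,0.66,0.66,0.66,0.66,0.66,0.66,0.66,0.66],
)

```text
time_s: 19.3
tool_pos: [0.605, -0.3141, 0.414]
tool_rot: [179.7, 0.1, 90.0]
force: [0.0, 0.5, 0.7]
grip_width: 0.0575
grasp_force: 0.0
```

```bash
python3 -c "
from h import *
go(.455,.327,.245,171.6)"
```

```text
shift [ 0.6411 -0.1503  0.0031] norm 0.658 turn [ 0.003  0.006 -1.425] gp [ 0.6059 -0.3145  0.2505] t 19.3 w 0.0575 f [0.  0.5 0.7]
```

Request:
send_rows(
  xyz=[
    [0.0165,-0.004,0],
    [0.036,-0.0084,0],
    [0.036,-0.0084,0],
    [0.036,-0.0084,0],
    [0.036,-0.0084,0],
    [0.036,-0.0084,0],
    [0.036,-0.0084,0],
    [0.036,-0.0084,0],
    [0.036,-0.0084,0],
    [0.036,-0.0084,0],
    [0.036,-0.0084,0],
    [0.036,-0.0084,0],
    [0.036,-0.0084,0],
    [0.036,-0.0084,0],
    [0.036,-0.0084,0],
    [0.036,-0.0084,0],
    [0.036,-0.0084,0],
    [0.036,-0.0084,0],
    [0.0125,-0.0035,0],
  ],
  rotation=[
    [0,0,0],
    [0,0,0],
    [0,0,0],
    [0,0,0],
    [0,0,0],
    [0,0,0],
    [0,0,0],
    [0,0,0],
    [0,0,0],
    [0,0,0],
    [0,0,0],
    [0,0,0],
    [0,0,0],
    [0,0,0],
    [0,0,0],
    [0,0,0],
    [0,0,0],
    [0,0,0],
    [0,0,0],
  ],
  jaw=[0.7,0.7,0.7,0.7,0.7,0.7,0.7,0.7,0.7,0.7,0.7,0.7,0.7,0.7,0.7,0.7,0.7,0.7,0.7],
)

```text
time_s: 21.2
tool_pos: [0.453, 0.3317, 0.4092]
tool_rot: [-180.0, -0.1, 90.3]
force: [0.1, 0.5, -0.2]
grip_width: 0.0606
grasp_force: 0.0
```

Request:
send_rows(
  xyz=[
    [0,0,0],
    [0,0,0],
    [0,0,0],
    [0,0,0],
    [0,0,0],
    [0,0,0],
    [0,0,0],
    [0,0,0],
    [0,0,0],
    [0,0,0],
    [0,0,0],
    [0,0,0],
  ],
  rotation=[
    [0,0,-0.08],
    [0,0,-0.14],
    [0,0,-0.14],
    [0,0,-0.14],
    [0,0,-0.14],
    [0,0,-0.14],
    [0,0,-0.14],
    [0,0,-0.14],
    [0,0,-0.14],
    [0,0,-0.14],
    [0,0,-0.085],
    [0,0,0],
  ],
  jaw=[0.7,0.7,0.7,0.7,0.7,0.7,0.7,0.7,0.7,0.7,0.7,0.7],
)

```text
time_s: 22.4
tool_pos: [0.4554, 0.3265, 0.4095]
tool_rot: [180.0, 0.0, 171.6]
force: [0.8, 0.1, 0.8]
grip_width: 0.0606
grasp_force: 0.0
```

```bash
python3 - <<'E'
from h import *
go(.455,.327,.034,171.6)
S=snap('side','s8');T=snap('top','t8')
a=cv2.resize(S['image'][150:250,220:320],(400,400),interpolation=cv2.INTER_CUBIC);b=cv2.resize(T['image'][140:280,340:480],(400,400))
cv2.imwrite('pics/x8.png',np.hstack([a,b]))
E
```

```text
shift [0.0006 0.0004 0.212 ] norm 0.212 turn [ 0.     0.001 -0.001] gp [0.4555 0.3265 0.246 ] t 22.4 w 0.0606 f [0.8 0.1 0.8]
```

View pics/x8.png

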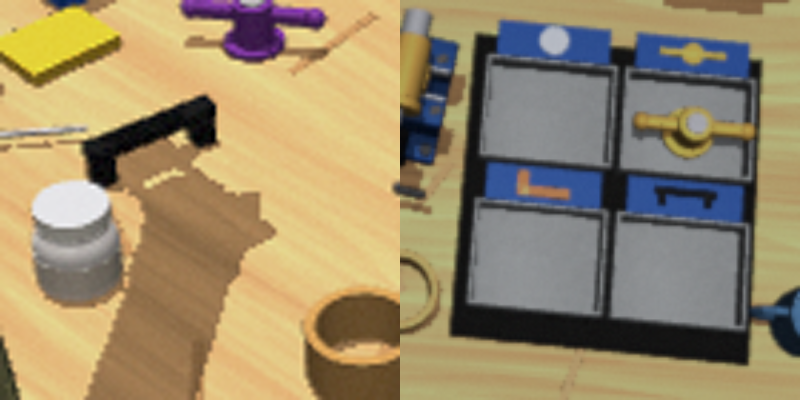

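The handle lies in its bin at (692,125). The pull is unmoved, with ends at (210,103) and (95,145). Descending.

Request:
send_rows(
  xyz=[
    [0,0,0.015],
    [0,0,0.03],
    [0,0,0.04],
    [0,0,0.04],
    [0,0,0.04],
    [0,0,0.03],
    [0,0,0.012],
    [0,0,0.005],
    [0,0,0],
    [0,0,0],
    [0,0,0],
    [0,0,0],
    [0,0,0],
    [0,0,0],
    [0,0,0],
  ],
  rotation=[
    [0,0,0],
    [0,0,0],
    [0,0,0],
    [0,0,0],
    [0,0,0],
    [0,0,0],
    [0,0,0],
    [0,0,0],
    [0,0,0],
    [0,0,0],
    [0,0,0],
    [0,0,0],
    [0,0,0],
    [0,0,0],
    [0,0,0],
  ],
  jaw=[0.7,0.7,0.7,0.7,0.7,0.7,0.7,0.7,0.7,0.1,0.1,0.1,0.1,0.1,0.1],
  newtons=30,
)

```text
time_s: 24.0
tool_pos: [0.4549, 0.328, 0.1971]
tool_rot: [180.0, 0.0, 171.7]
force: [0.3, -0.3, 1.8]
grip_width: 0.0227
grasp_force: 28.8
```

```bash
python3 -c "
from h import *
go(.437,-.307,.25,90)"
```

```text
shift [-0.0745 -0.6307 -0.2168] norm 0.671 turn [ 1.000e-03 -0.000e+00  1.425e+00] gp [0.4549 0.3281 0.0336] t 24.0 w 0.0227 f [ 0.3 -0.3  1.8]
```

Request:
send_rows(
  xyz=[
    [0,0,-0.01],
    [0,0,-0.03],
    [0,0,-0.04],
    [0,0,-0.045],
    [0,0,-0.045],
    [0,0,-0.03],
    [-0.002,-0.0167,-0.017],
    [-0.004,-0.034,0],
    [-0.004,-0.034,0],
    [-0.004,-0.034,0],
    [-0.004,-0.034,0],
    [-0.004,-0.034,0],
    [-0.004,-0.034,0],
    [-0.004,-0.034,0],
    [-0.004,-0.034,0],
    [-0.004,-0.034,0],
    [-0.004,-0.034,0],
    [-0.004,-0.034,0],
    [-0.004,-0.034,0],
    [-0.004,-0.034,0],
  ],
  rotation=[
    [0,0,0],
    [0,0,0],
    [0,0,0],
    [0,0,0],
    [0,0,0],
    [0,0,0],
    [0,0,0],
    [0,0,0],
    [0,0,0],
    [0,0,0],
    [0,0,0],
    [0,0,0],
    [0,0,0],
    [0,0,0],
    [0,0,0],
    [0,0,0],
    [0,0,0],
    [0,0,0],
    [0,0,0],
    [0,0,0],
  ],
  jaw=[0.1,0.1,0.1,0.1,0.1,0.1,0.1,0.1,0.1,0.1,0.1,0.1,0.1,0.1,0.1,0.1,0.1,0.1,0.1,0.1],
)

```text
time_s: 26.0
tool_pos: [0.4409, -0.136, 0.4139]
tool_rot: [179.9, -0.0, 171.6]
force: [0.4, -0.3, -0.6]
grip_width: 0.0226
grasp_force: 29.0
```

Request:
send_rows(
  xyz=[
    [-0.0045,-0.034,0],
    [-0.0045,-0.034,0],
    [-0.0045,-0.034,0],
    [-0.0045,-0.034,0],
    [-0.0025,-0.02,0],
    [-0.002,-0.016,0],
    [0,0,0],
    [0,0,0],
    [0,0,0],
    [0,0,0],
    [0,0,0],
    [0,0,0],
    [0,0,0],
    [0,0,0],
    [0,0,0],
    [0,0,0],
    [0,0,0],
    [0,0,0],
  ],
  rotation=[
    [0,0,0],
    [0,0,0],
    [0,0,0],
    [0,0,0],
    [0,0,0],
    [0,0,0.08],
    [0,0,0.14],
    [0,0,0.14],
    [0,0,0.14],
    [0,0,0.14],
    [0,0,0.14],
    [0,0,0.14],
    [0,0,0.14],
    [0,0,0.14],
    [0,0,0.14],
    [0,0,0.14],
    [0,0,0.085],
    [0,0,0],
  ],
  jaw=[0.1,0.1,0.1,0.1,0.1,0.1,0.1,0.1,0.1,0.1,0.1,0.1,0.1,0.1,0.1,0.1,0.1,0.1],
)

```text
time_s: 27.8
tool_pos: [0.4385, -0.3075, 0.4139]
tool_rot: [-180.0, -0.0, 81.9]
force: [-0.3, -0.3, -0.7]
grip_width: 0.0227
grasp_force: 29.0
```

```bash
python3 -c "
from h import *
go(.437,-.307,.043,90)"
```

```text
shift [ 1.000e-04 -1.500e-03  2.074e-01] norm 0.207 turn [-0.    -0.001 -0.141] gp [ 0.4385 -0.3074  0.2504] t 27.8 w 0.0227 f [-0.3 -0.3 -0.7]
```

Request:
send_rows(
  xyz=[
    [0,0,0],
    [0,0,0.01],
    [0,0,0.03],
    [0,0,0.035],
    [0,0,0.035],
    [0,0,0.035],
    [0,0,0.025],
    [0,0,0.015],
    [0,0,0.01],
    [0,0,0.006],
    [0,0,0.004],
    [0,0,0],
  ],
  rotation=[
    [0,0,-0.07],
    [0,0,-0.07],
    [0,0,0],
    [0,0,0],
    [0,0,0],
    [0,0,0],
    [0,0,0],
    [0,0,0],
    [0,0,0],
    [0,0,0],
    [0,0,0],
    [0,0,0],
  ],
  jaw=[0.1,0.1,0.1,0.1,0.1,0.1,0.1,0.1,0.1,0.1,0.1,0.1],
)

```text
time_s: 29.0
tool_pos: [0.4392, -0.3075, 0.2091]
tool_rot: [180.0, 0.0, 90.0]
force: [-0.1, -0.1, -1.2]
grip_width: 0.0228
grasp_force: 29.0
```

Request:
send_rows(
  xyz=[
    [0,0,0.003],
    [0,0,0],
    [0,0,0],
    [0,0,0],
    [0,0,0],
    [0,0,-0.01],
    [0,0,-0.03],
    [0,0,-0.04],
    [0,0,-0.04],
    [0,0,-0.04],
    [0,0,-0.04],
    [0.03,0,0],
    [0.04,0,0],
    [0.04,0,0],
    [0.04,0,0],
    [0.04,0,0],
    [0.04,0,0],
    [0.04,0,0],
    [0.03,0,0],
    [0,0,0],
  ],
  rotation=[
    [0,0,0],
    [0,0,0],
    [0,0,0],
    [0,0,0],
    [0,0,0],
    [0,0,0],
    [0,0,0],
    [0,0,0],
    [0,0,0],
    [0,0,0],
    [0,0,0],
    [0,0,0],
    [0,0,0],
    [0,0,0],
    [0,0,0],
    [0,0,0],
    [0,0,0],
    [0,0,0],
    [0,0,0],
    [0,0,0],
  ],
  jaw=[0.1,0.1,0.5,0.5,0.5,0.5,0.5,0.5,0.5,0.5,0.5,0.5,0.5,0.5,0.5,0.5,0.5,0.5,0.5,0.5],
)

```text
time_s: 31.0
tool_pos: [0.4386, -0.0036, 0.4061]
tool_rot: [180.0, -0.1, 90.4]
force: [-1.1, -0.7, 1.2]
grip_width: 0.0436
grasp_force: 0.0
```

```bash
python3 - <<'E'
from h import *
S=snap('side','s9');T=snap('top','t9')
a=cv2.resize(S['image'][130:330,250:490],(400,333),interpolation=cv2.INTER_CUBIC);b=cv2.resize(T['image'][140:273,330:490],(400,333))
cv2.imwrite('pics/x9.png',np.hstack([a,b]))
E
```

```text
(no output)
```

View pics/x9.png

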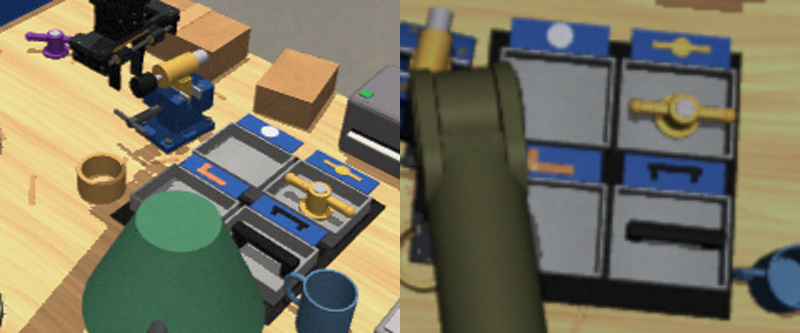

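The handle is in its bin at (680,112), the pull is in its bin at (675,232), and the knob is home at (145,82). Handing in.

```bash
python3 -c "
from h import *
print(env.sign_off())"
```

```text
the job is handed in; nothing more can be done
None
```

I pulled the knob to its stop twice, held it about a second each time and let it go home, then put the brass handle and the black pull in their own bins. No elbow or shower head was on the bench. The job is handed in; `sign_off` returned no verdict.

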